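Strip the bearing blocks off the shaft into the parts washer

ROBOT

A 6-joint arm with a two-finger parallel gripper is mounted at the origin on a cart in front of the work surface, level with it; the furniture and walls round the work are solid. World frame = base frame: x ahead of the robot, y to its left, z up, the work surface at z = 0. Lengths are in m, angles in degrees, forces in N, time in s.
With the tool pointing down it reaches from about 0.275 to 0.825 m from the base axis. Payload 4.9 kg.
Tool frame: the origin (TCP) lies at the very end of the fingers, on their centre line; the grasp point (between the pads) lies 19 mm behind it; z points along the fingers, y is the line along which they close (so a half turn about z gives the same grasp; the last joint's range is limited). The gripper opens to 85 mm and grips with 20 to 120 N. Pads are 22 mm wide; open, the fingers measure 114 mm over their backs; the gripper's body (76 mm by 85 mm) begins 54 mm behind the grasp point. The pads swing forward as they close: fully open they stand 13 mm farther back than shut.
Start: joints at [67.254, 18.69, -11.035, 60.275, 0, 82.311], TCP at [0.143, 0.531, 0.231] pointing down, gripper open.
Joint ranges: [-152.03, 152.03], [-55.5, 102.48], [-74.3, 77.21], [-110.64, 120.58], [-84.22, 78.4], [-180, 180]. Speed limits (degrees/s): [147.25, 147.25, 180, 180, 180, 180].

INTERFACE

Orientations are given as [roll, pitch, yaw] about the fixed x, y, z axes, in that order (R = Rz(yaw) Ry(pitch) Rx(roll)).
In Python, from station import robot gives the robot as it stands. The module is installed in compiled form; this text tells all that it offers.
- The arm moves only by the tool drive_tool, never from a script. Its argument "motion" is a list of rows, each a list of 7 numbers: the turn, a rotation vector about the tool's x, y, z in degrees, then the shift along the tool's x, y, z in m, then the finger opening in m, from 0 to 0.0854. A call has 1 to 8 rows; each row is the pose to reach, as a shift and turn from the pose commanded when the call began, along the tool's axes at that moment; what a row does not reach only later rows make up. A row lasts 1/12 s, in which the tool goes at most 41.7 mm and 7.16 degrees, less where a joint would pass 70% of its speed; a pose out of reach is approached as far as the arm can. A call with a gripper value outside its range is refused whole. The fingers move at their own pace and stop on an object; "force" is the grip in N (left out, the last holds). Time passes only in rows, so rows that repeat a pose let the fingers close. It gives the time, the measured TCP pose, the force, the opening and the grip force at its end, in the units of the state.
- robot.observe(): the state, without advancing time (a new reading comes with each control period).
- robot.grab_frame(name): name is "side" or "top"; returns (picture, depth): 480x640x3 uint8, red, green, blue; 480x640 float32, m along the optical axis (not along the pixel's ray), 0 where there is no reading.
- robot.calibration(name): a dict with "intrinsics" (3x3 intrinsics, pixels), "rvec" (rotation vector, rad) and "tvec" (3), from world to camera coordinates, as OpenCV has them. Camera axes: x right, y down, z forward; pixel columns grow to the right and rows downward; lengths in m; the calibration is good to about 2 mm. A picture is of the moment at which its call begins. calibration takes no time and is no camera call.
- robot.sign_off(): hands the job in; it is judged then, once.
The state is a dict: "time": time; "joints": joint angles; "joint_velocities": joint speeds; "joint_efforts": joint torques, N m; "ee_pos": TCP position; "tcp_rot": TCP orientation; "force": force on the tool from outside, world axes, zero at the start; "moment": the same for the moment, N m; "width": finger opening in m; "grip_force": force on a finger pad.
Only numpy, scipy, OpenCV 4.12 (cv2) and the standard library are available. Lean on these libraries where they do the work, as an engineer would, in place of code of your own. Each camera call takes 0.05 s, during which the arm holds its last target. There are 200 camera calls.

TASK

Load the parts washer: turn its shutter until the open sector stands fully in the window of the cover, slide every bearing block off the open end of the shaft and drop each one through the window into the pot, along with the spare block that lies on the bench. When all the blocks are in, turn the shutter until it shuts the window completely, and leave the reels and the grey enclosure where they are.

Things in the scene. Friction and masses are not known exactly. Their poses are not given: they have to be found in the camera images.
- washer: Parts washer: fixed round blue pot, 170 mm in diameter, with a flat fixed blue cover, top 110 mm above the bench. Origin: centre of its underside, z up. The cover has one window, a sector of 40 degrees either side of the pot's own -x, from radius 15 to 78 mm. Inner radius 80 mm, 95 mm deep; a steep chute under the window slides dropped blocks to the pot's middle.
- window (a point): Point in the middle of the window, 54 mm from the pot's axis along the pot's own -x, at the height of the cover's top (z 110 mm). The window is about 63 mm across (pot's y) at this point. Axes as the pot's.
- shutter (a joint): Angle of the shutter wheel (rad, counter-clockwise from above positive, -3 to 3): an aluminium disc under the cover with one open sector of 96 degrees. At 0 that sector is centred in the window; within 0.14 the window is fully open, beyond 1.55 either way fully shut. Stiff (0.05 N m), stays where left, starts shut between 1.7 and 2.7.
- shutter_grip (a point): Point on the pot's axis, 138 mm above the bench, where to hold the shutter's grip: a black bar 46 mm long (this frame's x), 12 mm wide (y), 32 mm tall (8 to 40 mm above the cover), turning with the shutter. Its end with a small steel line, towards this frame's -x, points to the middle of the open sector.
- shaft_stand: Fixed stand with a level round steel shaft, 10 mm in diameter, axis 130 mm above the bench. Origin on the bench under the clamp; the shaft runs along the stand's own +x from the grey clamp block (40 mm wide, 150 mm tall) to an open end. Foot plate 10 mm thick, no other part under the shaft.
- shaft_root (a point): Point on the shaft's axis where it leaves the clamp (closed end).
- shaft_tip (a point): Point on the shaft's axis at its open end, 154 mm from the clamp's face. x of this frame points outward along the shaft.
- block_a_center (a point): Square dark steel bearing block, 26 mm long along its own x (the axis of its round 16 mm through bore), 28 mm wide (y), 28 mm tall (z), about 50 g. Point at its centre. Starts hanging on the shaft, centre 3 mm below the shaft's axis, or is absent (None): two or three of a, b, c are present, in this order from the clamp outward.
- block_b_center (a point): As block a: Square dark steel bearing block, 26 mm long along its own x (the axis of its round 16 mm through bore), 28 mm wide (y), 28 mm tall (z), about 50 g. Point at its centre. Starts hanging on the shaft, centre 3 mm below the shaft's axis, or is absent (None): two or three of a, b, c are present, in this order from the clamp outward.
- block_c_center (a point): As block a: Square dark steel bearing block, 26 mm long along its own x (the axis of its round 16 mm through bore), 28 mm wide (y), 28 mm tall (z), about 50 g. Point at its centre. Starts hanging on the shaft, centre 3 mm below the shaft's axis, or is absent (None): two or three of a, b, c are present, in this order from the clamp outward.
- block_d_center (a point): The spare block, the same as block a, always there; it starts lying on the bench with its bore level, beside a fixed vice that is 100 mm tall and fills x 0.27 to 0.54, y 0.10 to 0.29 m of the bench. Point at its centre.
- reel_large: Bystander: reel of solder 52 mm in diameter and 46 mm tall, on the bench. Origin under its centre.
- reel_small: Bystander: reel of solder 46 mm in diameter and 30 mm tall, on the bench. Origin under its centre.
- enclosure: Bystander: small grey enclosure 84 x 58 x 31 mm, on the bench. Origin under its centre.
There are look-alikes about, which are no part of the job. What is shaped like the part that bears block_b_center but blue is not meant.

How it is judged:
By the outcome, as a careful person would: the job done as asked, in the order asked, and still so for the second after the job is handed in, with the robot touching nothing.
Of block_a, block_b, block_c only 2 to 3 are there at a start; the rules pass over those that are not, and their reading is None.
At some moment in a run one of block_d may be knocked a few centimetres aside while the robot is not near it.
Once in a run the grip may slacken for a moment while it holds something.
It also fails if it takes over 208 s, if anything falls off the work surface, if the arm or the gripper's body presses on something with over 40 N, if the wrist force passes 120 N, or if a joint passes its speed limit or range.

## Working session

There is one attempt and no reset: what is moved stays moved. The work goes in short steps, Python scripts to look and compute and a tool call to move; the robot and the scene stay as the last step left them, time stands still between calls to the robot, and variables do not carry over. Pictures are saved under pics/ and viewed, at most 14 in all, crops included, and the job is handed in when it is done.

Besides the shell and the picture viewer there is one more tool, called as name(argument=value, ...) on one line, values as JSON. drive_tool: Moves the arm, as the interface text tells. Its arguments: {"type":"object","properties":{"motion":{"type":"array","items":{"type":"array","items":{"type":"number"}}},"force":{"type":"number"}},"required":["motion"]}

```bash
mkdir -p pics; cat > h.py <<'E'
import numpy as np, cv2
from station import robot
from scipy.spatial.transform import Rotation as R
def save(n,f,crop=None,s=1):
    p,d=robot.grab_frame(n); np.savez(f'pics/{f}.npz',p=p,d=d)
    return p,d
def w(n,d,u,v):
    c=robot.calibration(n);K=np.array(c['intrinsics']);Rm=cv2.Rodrigues(np.array(c['rvec'],float))[0]
    u=np.asarray(u,float);v=np.asarray(v,float)
    z=d[v.astype(int),u.astype(int)]
    q=np.stack([(u-K[0,2])/K[0,0]*z,(v-K[1,2])/K[1,1]*z,z],-1)
    return (q-np.array(c['tvec']).ravel())@Rm
def cloud(n,d):
    v,u=np.mgrid[:480,:640]; return w(n,d,u,v)
E
python3 - <<'E'
from h import *
for n in('top','side'):
    p,d=save(n,n+'0'); cv2.imwrite(f'pics/{n}0.png',p[:,:,::-1])
    c=robot.calibration(n);print(n,c)
s=robot.observe();print(s)
E
```

```text
top {'intrinsics': array([[583.11957244,   0.        , 309.16899816],
       [  0.        , 583.11957244, 229.61676837],
       [  0.        ,   0.        ,   1.        ]]), 'rvec': array([ 2.20325664, -1.99563052,  0.22841586]), 'tvec': array([-0.00514197,  0.50005464,  1.2385698 ])}
side {'intrinsics': array([[604.0126998 ,   0.        , 320.93509507],
       [  0.        , 604.0126998 , 242.25968492],
       [  0.        ,   0.        ,   1.        ]]), 'rvec': array([ 0.63414039, -2.62761651,  1.14350676]), 'tvec': array([0.45628158, 0.19184346, 1.23018783])}
{'time': 0.1, 'joints': array([ 6.72507203e+01,  1.87270461e+01, -1.10867428e+01,  6.02753117e+01,
       -3.59891619e-04,  8.23091651e+01]), 'joint_velocities': array([ 0.00542241, -0.1826303 ,  0.14498224,  0.14291159, -0.0036795 ,
        0.0042398 ]), 'joint_efforts': array([ 3.51358985e-04, -4.44239187e+01,  2.63037783e+01,  7.83168798e-03,
       -1.59666320e-04,  1.26690023e-05]), 'ee_pos': array([0.14269256, 0.53061893, 0.23058548]), 'tcp_rot': array([-1.79911653e+02, -1.15674677e-02,  1.64941547e+02]), 'force': array([ 0.73615538, -0.2134587 , -0.75137914]), 'moment': array([-0.01057252,  0.02223822,  0.0431266 ]), 'grip_force': 0.0, 'width': 0.08512653338838631}
```

View pics/top0.png

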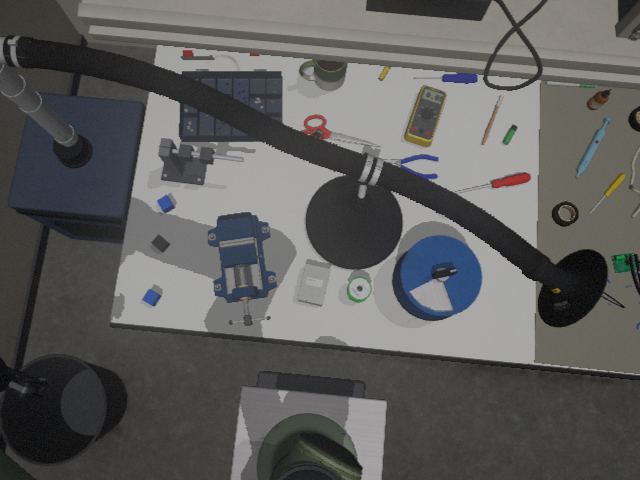

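View pics/side0.png

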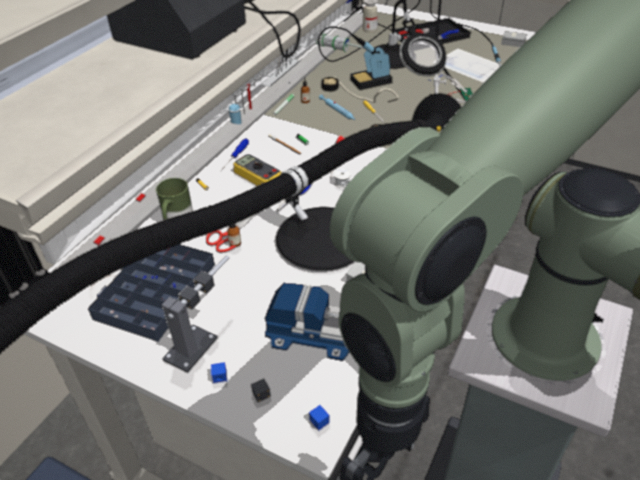

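```bash
python3 - <<'E'
from h import *
z=np.load('pics/top0.npz');p,d=z['p'],z['d']
a=cv2.resize(p[225:330,385:490],None,fx=5.5,fy=5.5,interpolation=2)[:,:,::-1]
b=cv2.resize(p[125:315,140:260],None,fx=3.04,fy=3.04,interpolation=2)[:,:,::-1]
h=max(a.shape[0],b.shape[0]);
a=cv2.resize(a,(430,430)); 
im=np.zeros((580,800,3),np.uint8);im[:430,:430]=a;im[:577,432:432+364]=b[:577,:364];cv2.imwrite('pics/c1.png',im)
P=cloud('top',d)
f=lambda u,v:print((u,v),P[v,u].round(3))
for q in [(437,278),(445,271),(460,290),(430,300),(440,250),(410,280),(164,145),(175,148),(200,155),(215,157),(230,158),(241,159),(160,242),(166,203),(151,297),(313,283),(359,290),(355,220),(100,55),(200,85),(280,130),(330,155),(370,168),(420,190),(480,230),(530,265),(570,290),(245,255),(250,320),(340,70),(225,105)]:f(*q)
# circle fit to the cover top
m=(abs(P[...,2]-.11)<.006)&(P[...,1]<-.15)&(P[...,1]>-.42)&(P[...,0]>.2)&(P[...,0]<.55)
mm=m.astype(np.uint8);n,l,st,ce=cv2.connectedComponentsWithStats(mm);i=1+st[1:,4].argmax()
pt=P[l==i];print(len(pt),cv2.minEnclosingCircle(pt[:,:2].astype(np.float32)),pt[:,2].mean())
# grip
m=(P[...,2]>.125)&(P[...,2]<.17)&(np.hypot(P[...,0]-pt[:,0].mean(),P[...,1]-pt[:,1].mean())<.05)
g=P[m];print('grip',len(g),g.mean(0),cv2.minAreaRect((g[:,:2]*1000).astype(np.float32)))
# shaft / stand
m=(P[...,2]>.09)&(P[...,2]<.17);m[:,:150]=0;m[:,250:]=0;m[:130]=0;m[:180]&=True;m[185:]=0
for r in range(135,180,3):print(r,' '.join('%4d'%(P[r,c,2]*1000) for c in range(152,250,4)))
E
```

```text
(437, 278) [ 0.409 -0.231  0.115]
(445, 271) [ 0.419 -0.24   0.149]
(460, 290) [ 0.389 -0.281  0.11 ]
(430, 300) [ 0.363 -0.222  0.103]
(440, 250) [ 0.469 -0.236  0.11 ]
(410, 280) [ 0.399 -0.176  0.113]
(164, 145) [0.629 0.367 0.151]
(175, 148) [0.636 0.351 0.118]
(200, 155) [0.616 0.289 0.147]
(215, 157) [0.619 0.259 0.134]
(230, 158) [0.621 0.227 0.132]
(241, 159) [0.619 0.203 0.136]
(160, 242) [0.442 0.376 0.029]
(166, 203) [0.533 0.376 0.031]
(151, 297) [0.318 0.377 0.027]
(313, 283) [0.383 0.024 0.035]
(359, 290) [ 0.382 -0.081  0.002]
(355, 220) [ 0.535 -0.056  0.036]
(100, 55) [0.757 0.483 0.276]
(200, 85) [0.731 0.288 0.24 ]
(280, 130) [0.667 0.122 0.2  ]
(330, 155) [0.633 0.015 0.174]
(370, 168) [0.214 0.024 1.318]
(420, 190) [ 0.582 -0.178  0.158]
(480, 230) [ 0.508 -0.304  0.162]
(530, 265) [ 0.449 -0.413  0.143]
(570, 290) [ 0.41  -0.504  0.122]
(245, 255) [0.422 0.175 0.087]
(250, 320) [0.288 0.15  0.061]
(340, 70) [0.869 0.01  0.097]
(225, 105) [0.699 0.235 0.226]
4345 ((0.4173247814178467, -0.24126946926116943), 0.08637910336256027) 0.11025045613300473
grip 167 [ 0.41
[... 1369 characters left out ...]
  127  125    0    2    3   -1    4    0    0   -1   -3
165    0    2   -2    8   82   89   82   48   14   12   16    5   14   11    5    2    1    0    0    2    0    2   -4    2    0
168    0    2   -2    8   60   67   70   48   11   10   15   12   13    9    2    0    0   -1    3    2    2   -3   -4    1    1
171   -4   -1    1   11    9   43   48   41    9    8    7    6   12   10   -7    1    0    5    2   -1    0    2   -3    3   -1
174    2    5    3   13   10   11   26   23    7    9    6   10    4   13    0    2   -4    2    2   -1    0   -3   -1 1318    0
177   -4   -3    4    6    7    8   11   15 1318   15    8    8    8    8    1    4   -2    2    0    0    6    0    3    3    1
```

View pics/c1.png

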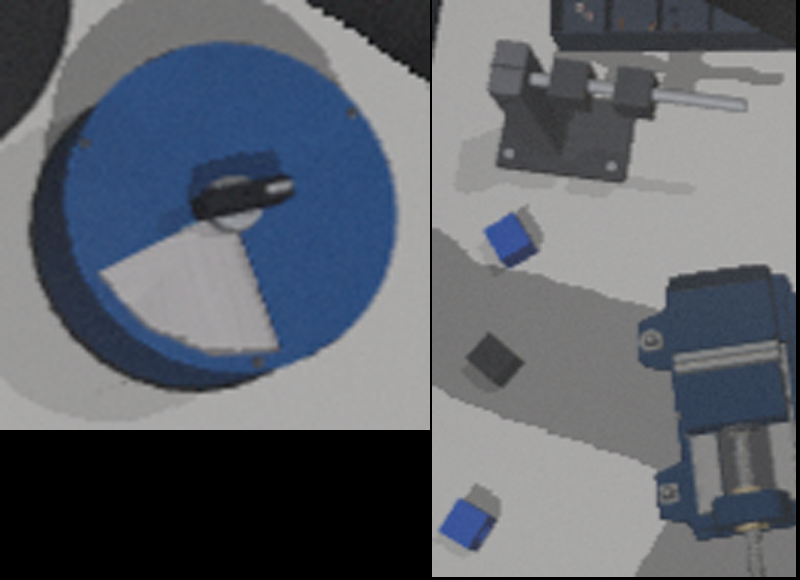

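```bash
python3 - <<'E'
from h import *
z=np.load('pics/top0.npz');p,d=z['p'].astype(int),z['d']
P=cloud('top',d);X,Y,Z=P[...,0],P[...,1],P[...,2];br=p.sum(2)
# hose profile
for y in np.arange(-.44,.30,.03):
    m=(abs(Y-y)<.004)&(Z>.1)&(Z<.35)&(br<200)&(abs(X-(.62 + .386*(y)))<.12)
    if m.sum()>5:
        s=X[m];t=Z[m];o=s.argsort();print('hose y%.2f'%y,s.min().round(3),'z',t[o[:3]].mean().round(3),'| top',t.max().round(3),s[t.argmax()].round(3),'| max',s.max().round(3))
# window
c=np.array([.4173,-.2413])
r=np.hypot(X-c[0],Y-c[1]);m=(br>330)&(r<.078)&(r>.03)&(Z<.115)&(Z>.09)
a=np.degrees(np.arctan2(Y[m]-c[1],X[m]-c[0]))%360;print('win ang',np.percentile(a,[1,50,99]),a.mean(),m.sum(), 'r',np.percentile(r[m],[1,99]))
m=(p[...,2]-p[...,0]>50)&(abs(Z-.11)<.007)&(r<.1);pt=np.c_[X[m],Y[m]].astype(np.float32);print(cv2.fitEllipse(cv2.convexHull(pt)))
# grip
m=(Z>.135)&(Z<.16)&(r<.035);print('grip',P[m].mean(0),cv2.minAreaRect((P[m][:,:2]*1000).astype(np.float32)))
mb=m&(br>300);print('line end',P[mb].mean(0),mb.sum())
# shaft
m=(Z>.115)&(Z<.145)&(Y<.25)&(Y>.19)&(abs(X-.62)<.03)
s=P[m];print('shaft',np.polyfit(s[:,1],s[:,0],1),s[:,2].mean(),s[:,1].min(),len(s))
# blocks: top faces
m=((Z>.133)&(Z<.147)&(abs(X-.62)<.04)&(Y>.23)&(Y<.335)&(br<260)).astype(np.uint8)
n,l,st,ce=cv2.connectedComponentsWithStats(m)
for i in range(1,n):
    if st[i,4]>20:q=P[l==i];print('blk',q.mean(0),len(q),cv2.minAreaRect((q[:,:2]*1000).astype(np.float32)))
m=(Z>.143)&(Z<.16)&(abs(X-.63)<.05)&(Y>.33)&(Y<.4);q=P[m];print('clamp',q.mean(0),cv2.minAreaRect((q[:,:2]*1000).astype(np.float32)))
m=(Z>.02)&(Z<.034)&(abs(X-.442)<.03)&(abs(Y-.376)<.03);q=P[m];print('d',q.mean(0),cv2.minAreaRect((q[:,:2]*1000).astype(np.float32)))
E
```

```text
hose y-0.44 0.424 z 0.118 | top 0.147 0.464 | max 0.481
hose y-0.41 0.431 z 0.121 | top 0.157 0.469 | max 0.494
hose y-0.38 0.454 z 0.136 | top 0.164 0.494 | max 0.514
hose y-0.35 0.473 z 0.142 | top 0.169 0.505 | max 0.529
hose y-0.32 0.489 z 0.143 | top 0.174 0.517 | max 0.545
hose y-0.29 0.505 z 0.152 | top 0.178 0.538 | max 0.56
hose y-0.26 0.416 z 0.141 | top 0.175 0.549 | max 0.574
hose y-0.23 0.412 z 0.148 | top 0.173 0.568 | max 0.587
hose y-0.20 0.552 z 0.141 | top 0.167 0.579 | max 0.603
hose y-0.17 0.458 z 0.13 | top 0.166 0.594 | max 0.618
hose y-0.14 0.577 z 0.137 | top 0.163 0.603 | max 0.632
hose y-0.11 0.586 z 0.133 | top 0.163 0.619 | max 0.639
hose y-0.08 0.591 z 0.148 | top 0.166 0.619 | max 0.644
hose y-0.05 0.59 z 0.133 | top 0.171 0.626 | max 0.647
hose y-0.02 0.606 z 0.148 | top 0.178 0.633 | max 0.653
hose y0.01 0.611 z 0.156 | top 0.182 0.648 | max 0.66
hose y0.04 0.617 z 0.162 | top 0.189 0.647 | max 0.67
hose y0.07 0.623 z 0.165 | top 0.194 0.653 | max 0.672
hose y0.10 0.63 z 0.174 | top 0.201 0.647 | max 0.679
hose y0.13 0.638 z 0.177 | top 0.207 0.675 | m
[... 625 characters left out ...]
5546875)
line end [ 0.42144441 -0.25419732  0.15159783] 10
shaft [0.03451826 0.61281303] 0.13429237099146596 0.1985960390419638 111
blk [0.6230247  0.32261576 0.14089302] 155 ((624.255615234375, 322.93939208984375), (25.113542556762695, 29.394512176513672), 87.46509552001953)
blk [0.6215456  0.27773817 0.14079468] 160 ((622.64697265625, 278.1365051269531), (27.462068557739258, 27.86873435974121), 88.65172576904297)
clamp [0.62428022 0.3628817  0.14935063] ((624.1915283203125, 353.66412353515625), (43.2829475402832, 46.920230865478516), 0.6326950788497925)
d [0.44195988 0.37743682 0.02790162] ((442.2887878417969, 377.6069030761719), (30.579387664794922, 25.73947525024414), 55.737274169921875)
```

```bash
cat >> h.py <<'E'
def plan(x,y,z,yaw,tilt=0,taxis=None,k=None,start=None):
    """prints per call turn (deg) and shift (m) in tool axes"""
    if start is None:
        s=robot.observe();p0=s['ee_pos'];R0=R.from_euler('xyz',s['tcp_rot'],degrees=True)
    else:p0,R0=start
    R1=R.from_euler('xyz',[180,0,yaw],degrees=True)
    if tilt: R1=R.from_rotvec(np.radians(tilt)*np.array(taxis)/np.linalg.norm(taxis))*R1
    p1=np.array([x,y,z]);rv=(R1*R0.inv()).as_rotvec()
    k=k or max(int(np.ceil(np.linalg.norm(p1-p0)/.30)),int(np.ceil(np.degrees(np.linalg.norm(rv))/54)),1)
    for i in range(k):
        Ra=R.from_rotvec(rv*i/k)*R0;Rb=R.from_rotvec(rv*(i+1)/k)*R0
        print('turn',np.degrees((Ra.inv()*Rb).as_rotvec()).round(2),'shift',Ra.inv().apply((p1-p0)/k).round(4),'rows',round(max(np.linalg.norm(p1-p0)/k/.0417,np.degrees(np.linalg.norm(rv))/k/7.16),1))
    return p1,R1
def st():
    s=robot.observe();print('t%.1f'%s['time'],s['ee_pos'].round(4),s['tcp_rot'].round(1),'j',s['joints'].round(0),'F',s['force'].round(1),'w%.4f g%.1f'%(s['width'],s['grip_force']))
E
python3 - <<'E'
from h import *
s=plan(.417,-.240,.25,107.3)
plan(.417,-.240,.119,107.3,start=s)
E
```

```text
turn [-3.000e-02  1.000e-02  1.921e+01] shift [-0.155  -0.2243 -0.0062] rows 6.5
turn [-3.000e-02  1.000e-02  1.921e+01] shift [-0.2202 -0.1608 -0.0063] rows 6.5
turn [-3.000e-02  1.000e-02  1.921e+01] shift [-0.2609 -0.0794 -0.0064] rows 6.5
turn [0. 0. 0.] shift [ 0.    -0.     0.131] rows 3.1
```

drive_tool(motion=[[0,0,19.2,-0.155,-0.224,-0.006,0.06],[0,0,19.2,-0.155,-0.224,-0.006,0.06],[0,0,19.2,-0.155,-0.224,-0.006,0.06],[0,0,19.2,-0.155,-0.224,-0.006,0.06],[0,0,19.2,-0.155,-0.224,-0.006,0.06],[0,0,19.2,-0.155,-0.224,-0.006,0.06],[0,0,19.2,-0.155,-0.224,-0.006,0.06],[0,0,19.2,-0.155,-0.224,-0.006,0.06]])

```text
time: 0.77
ee_pos: [0.2346, 0.2711, 0.2371]
tcp_rot: [-179.9, 0.0, 145.4]
force: [0.5, 0.4, 0.0]
width: 0.0598
grip_force: 0.0
```

drive_tool(motion=[[0,0,19.2,-0.22,-0.161,-0.006,0.06],[0,0,19.2,-0.22,-0.161,-0.006,0.06],[0,0,19.2,-0.22,-0.161,-0.006,0.06],[0,0,19.2,-0.22,-0.161,-0.006,0.06],[0,0,19.2,-0.22,-0.161,-0.006,0.06],[0,0,19.2,-0.22,-0.161,-0.006,0.06],[0,0,19.2,-0.22,-0.161,-0.006,0.06],[0,0,19.2,-0.22,-0.161,-0.006,0.06]])

```text
time: 1.43
ee_pos: [0.3277, 0.0144, 0.2435]
tcp_rot: [180.0, 0.1, 126.2]
force: [1.0, 0.1, 0.3]
width: 0.0598
grip_force: 0.0
```

drive_tool(motion=[[0,0,19.2,-0.261,-0.079,-0.006,0.06],[0,0,19.2,-0.261,-0.079,-0.006,0.06],[0,0,19.2,-0.261,-0.079,-0.006,0.06],[0,0,19.2,-0.261,-0.079,-0.006,0.06],[0,0,19.2,-0.261,-0.079,-0.006,0.06],[0,0,19.2,-0.261,-0.079,-0.006,0.06],[0,0,19.2,-0.261,-0.079,-0.006,0.06],[0,0,19.2,-0.261,-0.079,-0.006,0.06]])

```text
time: 2.1
ee_pos: [0.4197, -0.2426, 0.2487]
tcp_rot: [180.0, 0.1, 107.2]
force: [-0.5, 0.3, 0.7]
width: 0.0604
grip_force: 0.0
```

```bash
python3 - <<'E'
from h import *
st();plan(.417,-.240,.119,107.3)
E
```

```text
t2.1 [ 0.4197 -0.2426  0.2487] [1.800e+02 1.000e-01 1.072e+02] j [-39.  11. -19.  60.  -0.  34.] F [-0.5  0.3  0.7] w0.0604 g0.0
turn [ 0.03  0.09 -0.13] shift [ 0.0035 -0.0019  0.1297] rows 3.1
```

drive_tool(motion=[[0,0,0,0.003,-0.002,0.04,0.06],[0,0,0,0.003,-0.002,0.08,0.06],[0,0,0,0.003,-0.002,0.1,0.06],[0,0,0,0.003,-0.002,0.11,0.06],[0,0,0,0.003,-0.002,0.12,0.06],[0,0,0,0.003,-0.002,0.129,0.06],[0,0,0,0.003,-0.002,0.129,0.06],[0,0,0,0.003,-0.002,0.129,0.06]])

```text
time: 2.77
ee_pos: [0.4147, -0.2357, 0.1201]
tcp_rot: [-180.0, -0.1, 107.4]
force: [-0.1, 0.8, -0.1]
width: 0.0603
grip_force: 0.0
```

drive_tool(motion=[[0,0,0,0,0,0,0.0],[0,0,0,0,0,0,0.0],[0,0,0,0,0,0,0.0],[0,0,0,0,0,0,0.0],[0,0,0,0,0,0,0.0],[0,0,0,0,0,0,0.0],[0,0,0,0,0,0,0.0],[0,0,0,0,0,0,0.0]], force=50)

```text
time: 3.43
ee_pos: [0.4168, -0.2368, 0.1215]
tcp_rot: [179.7, 0.1, 107.4]
force: [4.6, 2.8, 3.6]
width: 0.0113
grip_force: 51.6
```

```bash
python3 - <<'E'
from h import *
st();s=robot.observe();print(s['moment'])
E
```

```text
t3.4 [ 0.4168 -0.2368  0.1215] [1.797e+02 1.000e-01 1.074e+02] j [-39.  17. -31.  42.   0.  34.] F [4.6 2.8 3.6] w0.0113 g51.6
[ 0.49579354 -0.59587791  0.04670523]
```

drive_tool(motion=[[0,0,6,0,0.0003,0,0.0],[0,0,12,0,0.0006,0,0.0],[0,0,18,-0.0001,0.0009,0,0.0],[0,0,24,-0.0003,0.0012,0,0.0],[0,0,30,-0.0004,0.0015,0,0.0],[0,0,36,-0.0006,0.0018,0,0.0],[0,0,42,-0.0008,0.002,0,0.0],[0,0,42,-0.0008,0.002,0,0.0]])

```text
time: 4.1
ee_pos: [0.4193, -0.237, 0.1215]
tcp_rot: [179.7, -0.1, 65.2]
force: [6.5, 2.7, 3.6]
width: 0.0116
grip_force: 51.4
```

```bash
python3 - <<'E'
from h import *
st();s=robot.observe();print(s['moment'])
E
```

```text
t4.1 [ 0.4193 -0.237   0.1215] [ 1.797e+02 -1.000e-01  6.520e+01] j [-38.  18. -30.  42.   0.  76.] F [6.5 2.7 3.6] w0.0116 g51.4
[ 0.54404948 -0.67299698 -0.09011512]
```

Good; continue.

drive_tool(motion=[[0,0,6,0,0.0003,0,0.0],[0,0,12,0,0.0006,0,0.0],[0,0,18,-0.0001,0.0009,0,0.0],[0,0,24,-0.0003,0.0012,0,0.0],[0,0,30,-0.0004,0.0015,0,0.0],[0,0,36,-0.0006,0.0018,0,0.0],[0,0,42,-0.0008,0.002,0,0.0],[0,0,42,-0.0008,0.002,0,0.0]])

```text
time: 4.77
ee_pos: [0.421, -0.2387, 0.1215]
tcp_rot: [179.9, -0.3, 23.2]
force: [6.4, 3.6, 2.5]
width: 0.011
grip_force: 51.5
```

drive_tool(motion=[[0,0,6,0,0.0003,0,0.0],[0,0,12,0,0.0006,0,0.0],[0,0,18,-0.0001,0.0009,0,0.0],[0,0,24,-0.0003,0.0012,0,0.0],[0,0,30,-0.0004,0.0015,0,0.0],[0,0,36,-0.0006,0.0018,0,0.0],[0,0,42,-0.0008,0.002,0,0.0],[0,0,42,-0.0008,0.002,0,0.0]])

```text
time: 5.43
ee_pos: [0.4211, -0.2411, 0.1215]
tcp_rot: [-179.9, -0.3, -18.8]
force: [6.4, 1.1, 1.6]
width: 0.0114
grip_force: 51.4
```

drive_tool(motion=[[0,0,0,0,0,0,0.06],[0,0,0,0,0,0,0.06],[0,0,0,0,0,0,0.06],[0,0,0,0,0,0,0.06],[0,0,0,0,0,-0.04,0.06],[0,0,0,0,0,-0.08,0.06],[0,0,0,0,0,-0.12,0.06],[0,0,0,0,0,-0.13,0.06]])

```text
time: 6.1
ee_pos: [0.4203, -0.2424, 0.2561]
tcp_rot: [179.8, -0.4, -18.7]
force: [0.6, -0.4, 0.7]
width: 0.06
grip_force: 0.0
```

```bash
python3 - <<'E'
from h import *
st()
# shaft direction tip-ward angle -92; via-point above pot, then over shaft from the robot side
s=plan(.50,.20,.26,-2)  if 0 else None
print('direct'); s=plan(.60,.278,.26,88)
print('down'); plan(.6225,.2765,.116,88,start=s)
E
```

```text
t6.1 [ 0.4203 -0.2424  0.2561] [179.8  -0.4 -18.7] j [-39.  10. -18.  61.  -0. 160.] F [ 0.6 -0.4  0.7] w0.0600 g0.0
direct
turn [  0.26  -0.07 -53.33] shift [ 0.0019 -0.2753 -0.0028] rows 7.4
turn [  0.26  -0.07 -53.33] shift [ 0.2219 -0.1629 -0.0018] rows 7.4
down
turn [0. 0. 0.] shift [-0.0007  0.0225  0.144 ] rows 3.5
```

drive_tool(motion=[[0,0,-53.3,0.002,-0.275,-0.003,0.06],[0,0,-53.3,0.002,-0.275,-0.003,0.06],[0,0,-53.3,0.002,-0.275,-0.003,0.06],[0,0,-53.3,0.002,-0.275,-0.003,0.06],[0,0,-53.3,0.002,-0.275,-0.003,0.06],[0,0,-53.3,0.002,-0.275,-0.003,0.06],[0,0,-53.3,0.002,-0.275,-0.003,0.06],[0,0,-53.3,0.002,-0.275,-0.003,0.06]])

```text
time: 6.77
ee_pos: [0.509, 0.0235, 0.2528]
tcp_rot: [-179.9, -0.1, 35.3]
force: [-0.2, -0.3, 0.7]
width: 0.06
grip_force: 0.0
```

drive_tool(motion=[[0,0,-53.3,0.222,-0.163,-0.002,0.06],[0,0,-53.3,0.222,-0.163,-0.002,0.06],[0,0,-53.3,0.222,-0.163,-0.002,0.06],[0,0,-53.3,0.222,-0.163,-0.002,0.06],[0,0,-53.3,0.222,-0.163,-0.002,0.06],[0,0,-53.3,0.222,-0.163,-0.002,0.06],[0,0,-53.3,0.222,-0.163,-0.002,0.06],[0,0,-53.3,0.222,-0.163,-0.002,0.06]])

```text
time: 7.43
ee_pos: [0.5987, 0.2844, 0.2536]
tcp_rot: [-180.0, -0.1, 88.5]
force: [-0.2, -0.1, -0.8]
width: 0.06
grip_force: 0.0
```

```bash
python3 - <<'E'
from h import *
st()
p,d=save('top','top1');cv2.imwrite('pics/top1.png',p[:,:,::-1])
plan(.6225,.2765,.116,88)
z=np.load('pics/top1.npz');P=cloud('top',z['d']);X,Y,Z=P[...,0],P[...,1],P[...,2]
m=(Z>.015)&(Z<.036)&(abs(X-.442)<.08)&(abs(Y-.376)<.06)&(z['p'].astype(int).sum(2)<200);q=P[m];print('d',len(q),q.mean(0))
E
```

```text
t7.4 [0.5987 0.2844 0.2536] [-1.80e+02 -1.00e-01  8.85e+01] j [ 19.  30.  10.  70.   0. 110.] F [-0.2 -0.1 -0.8] w0.0600 g0.0
turn [-0.08  0.03  0.42] shift [-0.0049  0.0247  0.1376] rows 3.4
d 0 [nan nan nan]<stdin>:6: RuntimeWarning: Mean of empty slice.
  ret = um.true_divide(
```

View pics/top1.png

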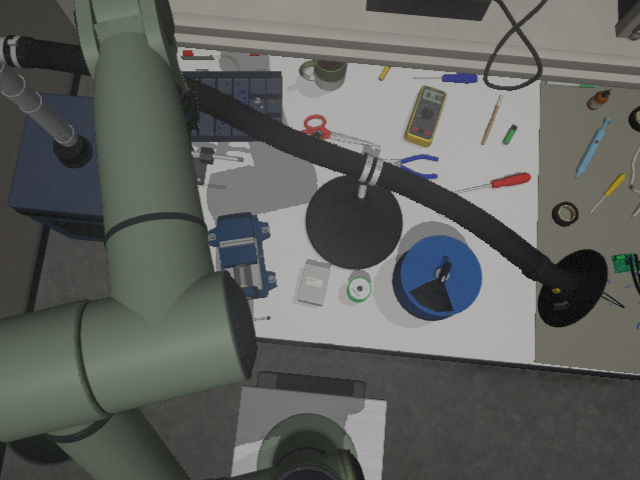

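drive_tool(motion=[[0,0,0,0,0,0.0,0.06],[0,0,0,0,0,0.0,0.06],[0,0,0,0,0,0.0,0.06]])

```text
time: 7.73
ee_pos: [0.5981, 0.2784, 0.2553]
tcp_rot: [-180.0, 0.0, 87.8]
force: [-0.3, 1.1, -0.2]
width: 0.0599
grip_force: 0.0
```

```bash
python3 - <<'E'
from h import *
st()
plan(.6225,.2765,.116,88)
E
```

```text
t7.7 [0.5981 0.2784 0.2553] [-180.     0.    87.8] j [ 19.  30.  10.  70.  -0. 111.] F [-0.3  1.1 -0.2] w0.0599 g0.0
turn [-0.02  0.02 -0.19] shift [-0.001   0.0245  0.1393] rows 3.4
```

drive_tool(motion=[[0,0,0,-0.001,0.0245,0.02,0.06],[0,0,0,-0.001,0.0245,0.05,0.06],[0,0,0,-0.001,0.0245,0.08,0.06],[0,0,0,-0.001,0.0245,0.1,0.06],[0,0,0,-0.001,0.0245,0.12,0.06],[0,0,0,-0.001,0.0245,0.139,0.06],[0,0,0,-0.001,0.0245,0.139,0.06],[0,0,0,-0.001,0.0245,0.139,0.06]])

```text
time: 8.4
ee_pos: [0.622, 0.2764, 0.1158]
tcp_rot: [-179.9, 0.0, 87.8]
force: [-0.0, 0.5, 0.3]
width: 0.06
grip_force: 0.0
```

drive_tool(motion=[[0,0,0,0,0,0,0.06],[0,0,0,0,0,0,0.05],[0,0,0,0,0,0,0.04],[0,0,0,0,0,0,0.035],[0,0,0,0,0,0,0.03],[0,0,0,0,0,0,0.02],[0,0,0,0,0,0,0.02],[0,0,0,0,0,0,0.02]], force=40)

```text
time: 9.07
ee_pos: [0.6233, 0.2778, 0.1171]
tcp_rot: [179.9, -0.0, 87.9]
force: [0.7, 0.2, 4.9]
width: 0.0274
grip_force: 40.6
```

```bash
python3 - <<'E'
from h import *
st()
p,d=save('side','s2');q=cv2.resize(p[200:400,60:340],None,fx=2.8,fy=2.8,interpolation=2);cv2.imwrite('pics/s2.png',q[:,:,::-1])
E
```

```text
t9.1 [0.6233 0.2778 0.1171] [179.9  -0.   87.9] j [ 18.  37.   2.  55.  -0. 110.] F [0.7 0.2 4.9] w0.0274 g40.6
```

View pics/s2.png

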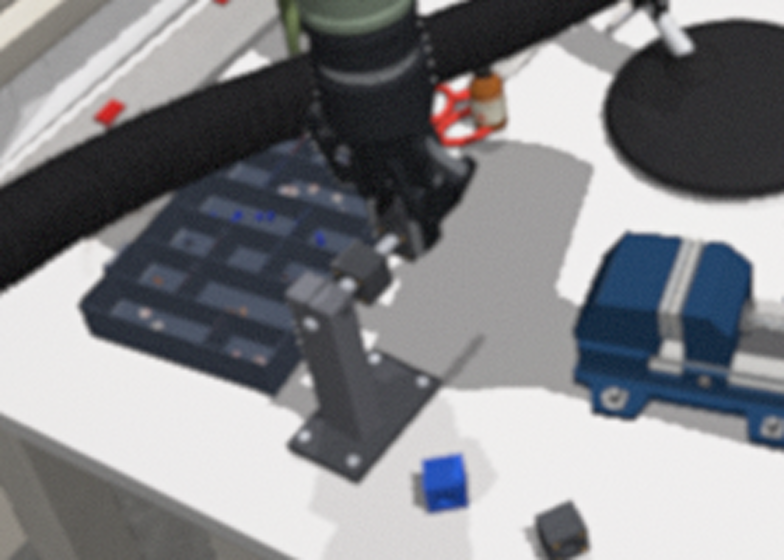

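drive_tool(motion=[[0,0,0,0,0,-0.003,0.02],[-5,0,0,0,0.0012,-0.003,0.02],[-10,0,0,0,0.0024,-0.0032,0.02],[-15,0,0,0,0.0036,-0.0035,0.02],[-20,0,0,0,0.0048,-0.0038,0.02],[-25,0,0,0,0.0059,-0.0043,0.02],[-30,0,0,0,0.007,-0.0049,0.02],[-30,0,0,0,0.007,-0.0049,0.02]])

```text
time: 9.78
ee_pos: [0.6267, 0.2773, 0.1198]
tcp_rot: [149.9, 0.0, 88.0]
force: [0.4, 0.6, 0.5]
width: 0.0274
grip_force: 41.6
```

drive_tool(motion=[[0,0,0,0,0,0,0.02],[0,0,0,0,0,0,0.02],[0,0,0,-0.01,0,0,0.02],[0,0,0,-0.02,0,0,0.02],[0,0,0,-0.03,0,0,0.02],[0,0,0,-0.04,0,0,0.02],[0,0,0,-0.05,0,0,0.02],[0,0,0,-0.05,0,0,0.02]])

```text
time: 10.45
ee_pos: [0.6276, 0.2247, 0.1209]
tcp_rot: [150.1, 0.1, 87.8]
force: [0.4, 0.3, -1.5]
width: 0.027
grip_force: 41.6
```

```bash
python3 - <<'E'
from h import *
st();s=robot.observe();print(s['moment'])
Rm=R.from_euler('xyz',s['tcp_rot'],degrees=True);print('grasp pt',s['ee_pos']-.019*Rm.apply([0,0,1]))
E
```

```text
t10.4 [0.6276 0.2247 0.1209] [1.501e+02 1.000e-01 8.780e+01] j [ 18.  22. -35.   5. -10. 108.] F [ 0.4  0.3 -1.5] w0.0270 g41.6
[ 0.03503232  0.50354769 -0.00180012]
grasp pt [0.61816443 0.22507068 0.13732294]
```

drive_tool(motion=[[0,0,0,-0.01,0,0,0.02],[0,0,0,-0.02,0,0,0.02],[0,0,0,-0.03,0,0,0.02],[0,0,0,-0.04,0,0,0.02],[0,0,0,-0.046,0,0,0.02],[0,0,0,-0.046,0,0,0.02],[0,0,0,-0.046,0,0,0.02]])

```text
time: 11.03
ee_pos: [0.6263, 0.181, 0.1213]
tcp_rot: [150.0, -0.0, 87.9]
force: [-0.9, 0.2, 0.2]
width: 0.0274
grip_force: 41.6
```

```bash
python3 - <<'E'
from h import *
st()
p,d=save('side','s3');q=cv2.resize(p[180:380,100:380],None,fx=2.8,fy=2.8,interpolation=2);cv2.imwrite('pics/s3.png',q[:,:,::-1])
E
```

```text
t11.0 [0.6263 0.181  0.1213] [150.   -0.   87.9] j [ 13.  20. -38.   3.  -8. 103.] F [-0.9  0.2  0.2] w0.0274 g41.6
```

View pics/s3.png

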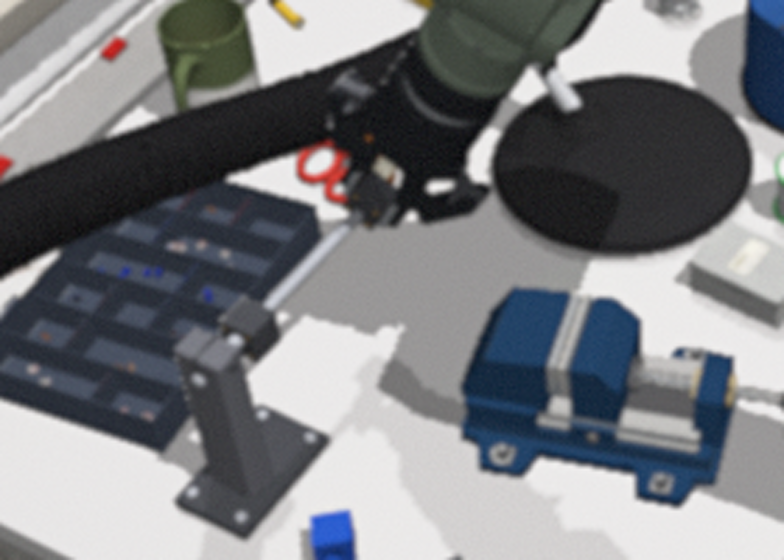

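drive_tool(motion=[[0,0,0,-0.01,0,0,0.02],[0,0,0,-0.01,0,0,0.02],[0,0,0,-0.01,-0.008,-0.02,0.02],[0,0,0,-0.01,-0.018,-0.042,0.02],[0,0,0,-0.01,-0.028,-0.065,0.02],[0,0,0,-0.01,-0.039,-0.092,0.02],[0,0,0,-0.01,-0.039,-0.092,0.02],[0,0,0,-0.01,-0.039,-0.092,0.02]])

```text
time: 11.75
ee_pos: [0.5462, 0.1748, 0.1827]
tcp_rot: [149.9, -0.0, 88.0]
force: [-0.5, 0.7, -1.2]
width: 0.0272
grip_force: 41.6
```

```bash
python3 - <<'E'
from h import *
st();s=plan(.366,-.2227,.19,161.2);plan(.366,-.2227,.116,161.2,start=s)
E
```

```text
t11.8 [0.5462 0.1748 0.1827] [149.9  -0.   88. ] j [ 15.   7. -44.  10.  -8. 105.] F [-0.5  0.7 -1.2] w0.0272 g41.6
turn [ 12.96   9.6  -35.71] shift [-0.2018 -0.07   -0.045 ] rows 5.5
turn [ 12.96   9.6  -35.71] shift [-0.1123 -0.1822 -0.0427] rows 5.5
turn [0. 0. 0.] shift [ 0.    -0.     0.074] rows 1.8
```

drive_tool(motion=[[2.2,1.6,-6,-0.034,-0.012,-0.0075,0.02],[4.4,3.2,-12,-0.068,-0.024,-0.015,0.02],[6.5,4.8,-18,-0.102,-0.035,-0.0225,0.02],[8.7,6.4,-24,-0.136,-0.047,-0.03,0.02],[10.8,8,-29.8,-0.17,-0.058,-0.0375,0.02],[12.96,9.6,-35.7,-0.2018,-0.07,-0.045,0.02],[12.96,9.6,-35.7,-0.2018,-0.07,-0.045,0.02]])

```text
time: 12.33
ee_pos: [0.4559, -0.0285, 0.1853]
tcp_rot: [165.2, 5.0, 124.5]
force: [0.9, -0.2, -0.8]
width: 0.0274
grip_force: 41.5
```

drive_tool(motion=[[2.2,1.6,-6,-0.019,-0.031,-0.007,0.02],[4.4,3.2,-12,-0.038,-0.061,-0.0145,0.02],[6.5,4.8,-18,-0.057,-0.092,-0.022,0.02],[8.7,6.4,-24,-0.075,-0.122,-0.029,0.02],[10.8,8,-29.8,-0.094,-0.152,-0.036,0.02],[12.96,9.6,-35.7,-0.1123,-0.1822,-0.0427,0.02],[12.96,9.6,-35.7,-0.1123,-0.1822,-0.0427,0.02],[12.96,9.6,-35.7,-0.1123,-0.1822,-0.0427,0.02]])

```text
time: 13.0
ee_pos: [0.3659, -0.2249, 0.1885]
tcp_rot: [-180.0, -0.1, 160.9]
force: [-0.5, 0.4, 0.4]
width: 0.0273
grip_force: 41.5
```

drive_tool(motion=[[0,0,0,0,0,0,0.02],[0,0,0,0,0,0,0.02],[0,0,0,0,0,0,0.02]])

```text
time: 13.25
ee_pos: [0.3657, -0.2222, 0.189]
tcp_rot: [-179.9, -0.1, 161.2]
force: [-0.6, 0.7, -0.6]
width: 0.0268
grip_force: 41.5
```

```bash
python3 - <<'E'
from h import *
st();s=plan(.366,-.2227,.117,161.2)
p,d=save('side','s4');cv2.imwrite('pics/s4.png',p[:,:,::-1])
E
```

```text
t13.2 [ 0.3657 -0.2222  0.189 ] [-1.799e+02 -1.000e-01  1.612e+02] j [-41.   8. -32.  50.  -0. -22.] F [-0.6  0.7 -0.6] w0.0268 g41.5
turn [-0.05 -0.15 -0.01] shift [-0.0007 -0.0003  0.072 ] rows 1.7
```

View pics/s4.png

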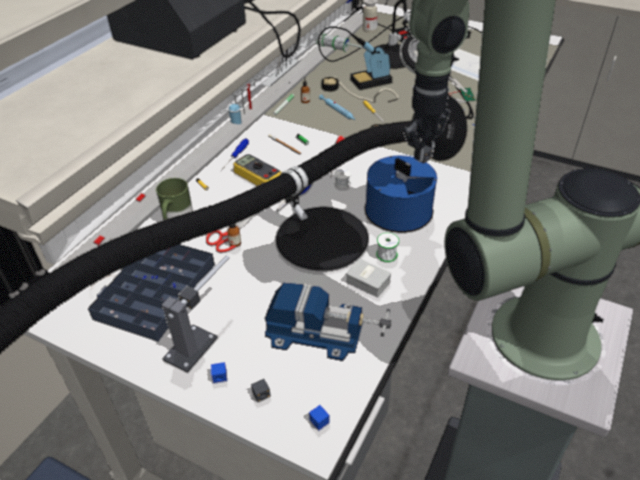

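drive_tool(motion=[[0,0,0,0,0,0.03,0.02],[0,0,0,0,0,0.055,0.02],[0,0,0,0,0,0.072,0.02],[0,0,0,0,0,0.072,0.02],[0,0,0,0,0,0.072,0.02],[0,0,0,0,0,0.072,0.02]])

```text
time: 13.8
ee_pos: [0.366, -0.2232, 0.1183]
tcp_rot: [-179.9, -0.1, 161.2]
force: [0.6, -1.4, -0.8]
width: 0.0274
grip_force: 41.5
```

drive_tool(motion=[[0,0,0,0,0,0,0.055],[0,0,0,0,0,0,0.055],[0,0,0,0,0,0,0.055],[0,0,0,0,0,0,0.055],[0,0,0,0,0,0,0.055],[0,0,0,0,0,-0.04,0.055],[0,0,0,0,0,-0.08,0.055],[0,0,0,0,0,-0.12,0.055]])

```text
time: 14.47
ee_pos: [0.3649, -0.2224, 0.2385]
tcp_rot: [-180.0, -0.2, 161.1]
force: [1.9, -1.2, -0.3]
width: 0.055
grip_force: 0.0
```

```bash
python3 - <<'E'
from h import *
st();
z=np.load('pics/s4.npz');P=cloud('side',z['d']);X,Y,Z=P[...,0],P[...,1],P[...,2];br=z['p'].astype(int).sum(2)
m=(Z>.133)&(Z<.15)&(abs(X-.62)<.04)&(Y>.27)&(Y<.345);q=P[m];print('blk a',len(q),q.mean(0),q.min(0),q.max(0))
s=plan(.60,.322,.26,88)
E
```

```text
t14.5 [ 0.3649 -0.2224  0.2385] [-180.    -0.2  161.1] j [-41.   5. -27.  58.  -0. -22.] F [ 1.9 -1.2 -0.3] w0.0550 g0.0
blk a 281 [0.62503226 0.31934969 0.13932254] [0.60969856 0.27038707 0.1330211 ] [0.64206499 0.34463755 0.14641856]
turn [-0.09 -0.09 36.56] shift [-0.0231  0.2956 -0.011 ] rows 7.1
turn [-0.09 -0.09 36.56] shift [ 0.1575  0.2512 -0.0107] rows 7.1
```

drive_tool(motion=[[0,0,36.5,-0.023,0.296,-0.011,0.055],[0,0,36.5,-0.023,0.296,-0.011,0.055],[0,0,36.5,-0.023,0.296,-0.011,0.055],[0,0,36.5,-0.023,0.296,-0.011,0.055],[0,0,36.5,-0.023,0.296,-0.011,0.055],[0,0,36.5,-0.023,0.296,-0.011,0.055],[0,0,36.5,-0.023,0.296,-0.011,0.055],[0,0,36.5,-0.023,0.296,-0.011,0.055]])

```text
time: 15.13
ee_pos: [0.4809, 0.0451, 0.2479]
tcp_rot: [-179.9, -0.0, 124.5]
force: [1.2, 0.4, 0.8]
width: 0.0551
grip_force: 0.0
```

drive_tool(motion=[[0,0,36.5,0.157,0.251,-0.011,0.055],[0,0,36.5,0.157,0.251,-0.011,0.055],[0,0,36.5,0.157,0.251,-0.011,0.055],[0,0,36.5,0.157,0.251,-0.011,0.055],[0,0,36.5,0.157,0.251,-0.011,0.055],[0,0,36.5,0.157,0.251,-0.011,0.055],[0,0,36.5,0.157,0.251,-0.011,0.055],[0,0,36.5,0.157,0.251,-0.011,0.055]])

```text
time: 15.8
ee_pos: [0.5988, 0.3201, 0.2574]
tcp_rot: [-179.9, -0.1, 88.3]
force: [-1.2, -1.5, -0.8]
width: 0.0547
grip_force: 0.0
```

drive_tool(motion=[[0,0,0,0,0,0,0.055],[0,0,0,0,0,0,0.055],[0,0,0,0,0,0,0.055],[0,0,0,0,0,0,0.055]])

```text
time: 16.13
ee_pos: [0.5976, 0.3138, 0.2583]
tcp_rot: [-179.8, 0.1, 88.0]
force: [0.9, -0.5, 0.2]
width: 0.0548
grip_force: 0.0
```

```bash
python3 - <<'E'
from h import *
st();s=plan(.624,.3205,.1165,88)
E
```

```text
t16.1 [0.5976 0.3138 0.2583] [-1.798e+02  1.000e-01  8.800e+01] j [ 21.  32.  14.  72.   0. 113.] F [ 0.9 -0.5  0.2] w0.0548 g0.0
turn [-0.17  0.06  0.04] shift [0.0078 0.0266 0.1417] rows 3.5
```

drive_tool(motion=[[0,0,0,0.0078,0.0266,0.02,0.055],[0,0,0,0.0078,0.0266,0.05,0.055],[0,0,0,0.0078,0.0266,0.08,0.055],[0,0,0,0.0078,0.0266,0.1,0.055],[0,0,0,0.0078,0.0266,0.12,0.055],[0,0,0,0.0078,0.0266,0.1417,0.055],[0,0,0,0.0078,0.0266,0.1417,0.055],[0,0,0,0.0078,0.0266,0.1417,0.055]])

```text
time: 16.8
ee_pos: [0.6234, 0.3205, 0.1159]
tcp_rot: [-179.7, 0.1, 88.0]
force: [0.7, 0.4, 0.2]
width: 0.0551
grip_force: 0.0
```

drive_tool(motion=[[0,0,0,0,0,0,0.055],[0,0,0,0,0,0,0.045],[0,0,0,0,0,0,0.04],[0,0,0,0,0,0,0.035],[0,0,0,0,0,0,0.03],[0,0,0,0,0,0,0.02],[0,0,0,0,0,0,0.02],[0,0,0,0,0,0,0.02]], force=40)

```text
time: 17.47
ee_pos: [0.6248, 0.3224, 0.1173]
tcp_rot: [-179.9, 0.0, 88.1]
force: [-0.5, -0.1, 5.0]
width: 0.0272
grip_force: 40.6
```

```bash
python3 - <<'E'
from h import *
st()
E
```

```text
t17.5 [0.6248 0.3224 0.1173] [-179.9    0.    88.1] j [ 21.  40.   7.  57.   0. 113.] F [-0.5 -0.1  5. ] w0.0272 g40.6
```

drive_tool(motion=[[0,0,0,0,0,-0.003,0.02],[-5,0,0,-0.002,0.0012,-0.003,0.02],[-10,0,0,-0.004,0.0024,-0.0032,0.02],[-15,0,0,-0.006,0.0036,-0.0035,0.02],[-20,0,0,-0.008,0.0048,-0.0038,0.02],[-25,0,0,-0.01,0.0059,-0.0043,0.02],[-30,0,0,-0.01,0.007,-0.0049,0.02],[-30,0,0,-0.01,0.007,-0.0049,0.02]])

```text
time: 18.13
ee_pos: [0.6279, 0.3116, 0.1197]
tcp_rot: [150.1, 0.1, 88.2]
force: [0.7, 0.5, 0.6]
width: 0.0273
grip_force: 41.1
```

drive_tool(motion=[[0,0,0,0,0,0,0.02],[0,0,0,-0.01,0,0,0.02],[0,0,0,-0.02,0,0,0.02],[0,0,0,-0.03,0,0,0.02],[0,0,0,-0.04,0,0,0.02],[0,0,0,-0.05,0,0,0.02],[0,0,0,-0.06,0,0,0.02],[0,0,0,-0.06,0,0,0.02]])

```text
time: 18.8
ee_pos: [0.6289, 0.2493, 0.121]
tcp_rot: [150.2, 0.1, 88.0]
force: [-0.8, 0.2, -0.3]
width: 0.0274
grip_force: 41.1
```

```bash
python3 - <<'E'
from h import *
st()
E
```

```text
t18.8 [0.6289 0.2493 0.121 ] [1.502e+02 1.000e-01 8.800e+01] j [ 20.  23. -33.   7. -11. 110.] F [-0.8  0.2 -0.3] w0.0274 g41.1
```

drive_tool(motion=[[0,0,0,-0.01,0,0,0.02],[0,0,0,-0.02,0,0,0.02],[0,0,0,-0.03,0,0,0.02],[0,0,0,-0.04,0,0,0.02],[0,0,0,-0.05,0,0,0.02],[0,0,0,-0.06,0,0,0.02],[0,0,0,-0.07,0,0,0.02],[0,0,0,-0.07,0,0,0.02]])

```text
time: 19.47
ee_pos: [0.6266, 0.1798, 0.1212]
tcp_rot: [150.2, 0.1, 88.0]
force: [0.6, -0.4, -0.7]
width: 0.0275
grip_force: 41.1
```

drive_tool(motion=[[0,0,0,-0.01,0,0,0.02],[0,0,0,-0.01,0,0,0.02],[0,0,0,-0.01,-0.008,-0.02,0.02],[0,0,0,-0.01,-0.018,-0.042,0.02],[0,0,0,-0.01,-0.028,-0.065,0.02],[0,0,0,-0.01,-0.039,-0.092,0.02],[0,0,0,-0.01,-0.039,-0.092,0.02],[0,0,0,-0.01,-0.039,-0.092,0.02]])

```text
time: 20.13
ee_pos: [0.547, 0.1753, 0.1832]
tcp_rot: [150.0, -0.0, 88.2]
force: [-0.4, -0.2, -1.4]
width: 0.0273
grip_force: 41.2
```

```bash
python3 - <<'E'
from h import *
st();s=plan(.366,-.2227,.19,161.2)
E
```

```text
t20.1 [0.547  0.1753 0.1832] [150.   -0.   88.2] j [ 15.   7. -43.  10.  -8. 104.] F [-0.4 -0.2 -1.4] w0.0273 g41.2
turn [ 12.9    9.54 -35.62] shift [-0.2017 -0.0712 -0.0451] rows 5.5
turn [ 12.9    9.54 -35.62] shift [-0.1119 -0.1829 -0.0425] rows 5.5
```

drive_tool(motion=[[2.2,1.6,-6,-0.034,-0.012,-0.0075,0.02],[4.4,3.2,-12,-0.068,-0.024,-0.015,0.02],[6.5,4.8,-18,-0.102,-0.035,-0.0225,0.02],[8.7,6.4,-24,-0.136,-0.047,-0.03,0.02],[10.8,8,-29.8,-0.17,-0.058,-0.0375,0.02],[12.96,9.6,-35.7,-0.2018,-0.071,-0.045,0.02],[12.96,9.6,-35.7,-0.2018,-0.071,-0.045,0.02]])

```text
time: 20.72
ee_pos: [0.4565, -0.0284, 0.1855]
tcp_rot: [165.3, 4.9, 124.7]
force: [-0.2, 0.1, -1.0]
width: 0.0273
grip_force: 41.1
```

drive_tool(motion=[[2.2,1.6,-6,-0.019,-0.031,-0.007,0.02],[4.4,3.2,-12,-0.038,-0.061,-0.0145,0.02],[6.5,4.8,-18,-0.057,-0.092,-0.022,0.02],[8.7,6.4,-24,-0.075,-0.122,-0.029,0.02],[10.8,8,-29.8,-0.094,-0.152,-0.036,0.02],[12.96,9.6,-35.7,-0.1123,-0.1826,-0.0427,0.02],[12.96,9.6,-35.7,-0.1123,-0.1826,-0.0427,0.02],[12.96,9.6,-35.7,-0.1123,-0.1826,-0.0427,0.02]])

```text
time: 21.38
ee_pos: [0.3668, -0.2253, 0.1889]
tcp_rot: [-179.9, -0.3, 161.1]
force: [0.2, 1.3, -0.1]
width: 0.0272
grip_force: 41.1
```

drive_tool(motion=[[0,0,0,0,0,0,0.02],[0,0,0,0,0,0,0.02],[0,0,0,0,0,0,0.02]])

```text
time: 21.63
ee_pos: [0.3665, -0.2226, 0.1895]
tcp_rot: [-179.9, -0.3, 161.4]
force: [-0.2, -0.3, -0.3]
width: 0.0272
grip_force: 41.1
```

```bash
python3 - <<'E'
from h import *
st();s=plan(.366,-.2227,.117,161.2)
p,d=save('side','s5');cv2.imwrite('pics/s5.png',cv2.resize(p[120:440,150:480],None,fx=1.8,fy=1.8,interpolation=2)[:,:,::-1])
E
```

```text
t21.6 [ 0.3665 -0.2226  0.1895] [-179.9   -0.3  161.4] j [-41.   8. -31.  51.  -0. -22.] F [-0.2 -0.3 -0.3] w0.0272 g41.1
turn [-0.12 -0.28  0.17] shift [ 0.0001 -0.0001  0.0725] rows 1.7
```

View pics/s5.png

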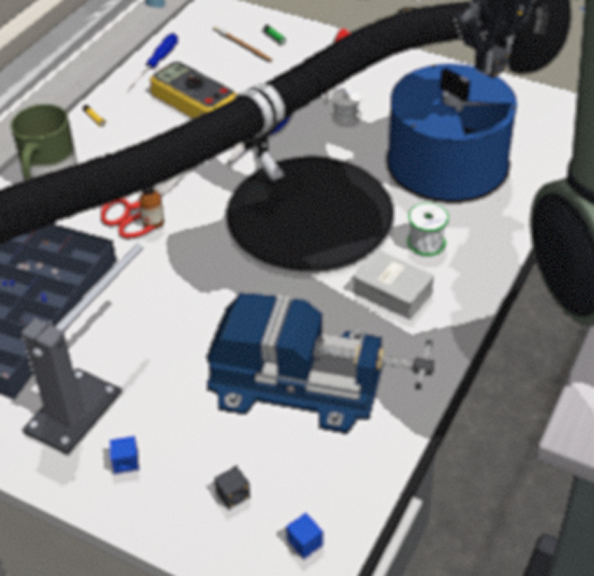

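drive_tool(motion=[[0,0,0,0,0,0.03,0.02],[0,0,0,0,0,0.055,0.02],[0,0,0,0,0,0.072,0.02],[0,0,0,0,0,0.072,0.02],[0,0,0,0,0,0.072,0.02],[0,0,0,0,0,0.072,0.02]])

```text
time: 22.18
ee_pos: [0.3667, -0.2237, 0.1187]
tcp_rot: [-179.8, -0.2, 161.3]
force: [0.6, -0.9, -0.5]
width: 0.0277
grip_force: 41.1
```

drive_tool(motion=[[0,0,0,0,0,0,0.055],[0,0,0,0,0,0,0.055],[0,0,0,0,0,0,0.055],[0,0,0,0,0,0,0.055],[0,0,0,0,0,0,0.055],[0,0,0,0,0,-0.04,0.055],[0,0,0,0,0,-0.08,0.055],[0,0,0,0,0,-0.12,0.055]])

```text
time: 22.85
ee_pos: [0.3659, -0.2228, 0.2389]
tcp_rot: [-179.9, -0.4, 161.3]
force: [1.5, -0.1, 0.8]
width: 0.055
grip_force: 0.0
```

```bash
python3 - <<'E'
from h import *
st()
p,d=save('side','s6');P=cloud('side',d);X,Y,Z=P[...,0],P[...,1],P[...,2]
p=p.astype(int);m=(Z>.006)&(Z<.04)&(Y>.3)&(Y<.5)&(X>.3)&(X<.6)&(p.max(2)<110)&(p[...,2]-p[...,0]<30)
n,l,stt,c=cv2.connectedComponentsWithStats(m.astype(np.uint8));
for i in range(1,n):
    if stt[i,4]>30:
        q=P[l==i];t=q[q[:,2]>.024];print(len(q),c[i],q.mean(0),'top',t.mean(0),cv2.minAreaRect((t[:,:2]*1000).astype(np.float32)))
p,d=save('top','t6');p=p.astype(int);P=cloud('top',d);X,Y,Z=P[...,0],P[...,1],P[...,2]
m=(Z>.02)&(Z<.036)&(Y>.3)&(Y<.5)&(X>.3)&(X<.6)&(p.max(2)<110)&(p[...,2]-p[...,0]<30)
n,l,stt,c=cv2.connectedComponentsWithStats(m.astype(np.uint8));
for i in range(1,n):
    if stt[i,4]>30:q=P[l==i];print('top',len(q),c[i],q.mean(0),cv2.minAreaRect((q[:,:2]*1000).astype(np.float32)))
s=plan(.442,.376,.2,145.7)
E
```

```text
t22.9 [ 0.3659 -0.2228  0.2389] [-179.9   -0.4  161.3] j [-41.   6. -27.  58.  -0. -22.] F [ 1.5 -0.1  0.8] w0.0550 g0.0
133 [201.29323308 352.82706767] [0.59709268 0.35611261 0.01019962] top [nan nan nan] ((0.0, 0.0), (0.0, 0.0), 0.0)
269 [278.20074349 390.26394052] [0.41089718 0.36931218 0.02363749] top [0.41213393 0.36763886 0.02866015] ((412.9747619628906, 367.0286865234375), (26.754596710205078, 26.373811721801758), 60.77396774291992)
top 146 [164.0890411  256.39726027] [0.41083993 0.36229602 0.02778129] ((411.1121826171875, 362.75909423828125), (29.98635482788086, 24.602094650268555), 62.704654693603516)
turn [-0.11  0.12  5.2 ] shift [0.0415 0.1979 0.013 ] rows 4.9
turn [-0.11  0.12  5.2 ] shift [0.0592 0.1933 0.0135] rows 4.9
turn [-0.11  0.12  5.2 ] shift [0.0765 0.1871 0.014 ] rows 4.9<stdin>:8: RuntimeWarning: Mean of empty slice.
  ret = um.true_divide(
```

```bash
python3 - <<'E'
from h import *
s=plan(.4115,.364,.2,152,k=2);plan(.4115,.364,.006,152,start=s)
E
```

```text
turn [-0.18  0.17  4.66] shift [0.0747 0.2863 0.0196] rows 7.1
turn [-0.18  0.17  4.66] shift [0.0977 0.2792 0.0207] rows 7.1
turn [0. 0. 0.] shift [ 0.    -0.     0.194] rows 4.7
```

drive_tool(motion=[[0,0,4.7,0.0747,0.2863,0.019,0.055],[0,0,4.7,0.0747,0.2863,0.019,0.055],[0,0,4.7,0.0747,0.2863,0.019,0.055],[0,0,4.7,0.0747,0.2863,0.019,0.055],[0,0,4.7,0.0747,0.2863,0.019,0.055],[0,0,4.7,0.0747,0.2863,0.019,0.055],[0,0,4.7,0.0747,0.2863,0.019,0.055],[0,0,4.7,0.0747,0.2863,0.019,0.055]])

```text
time: 23.62
ee_pos: [0.3865, 0.0772, 0.2178]
tcp_rot: [-180.0, -0.3, 157.1]
force: [-0.1, -0.3, -0.5]
width: 0.055
grip_force: 0.0
```

drive_tool(motion=[[0,0,4.7,0.0977,0.279,0.02,0.055],[0,0,4.7,0.0977,0.279,0.02,0.055],[0,0,4.7,0.0977,0.279,0.02,0.055],[0,0,4.7,0.0977,0.279,0.02,0.055],[0,0,4.7,0.0977,0.279,0.02,0.055],[0,0,4.7,0.0977,0.279,0.02,0.055],[0,0,4.7,0.0977,0.279,0.02,0.055],[0,0,4.7,0.0977,0.279,0.02,0.055]])

```text
time: 24.28
ee_pos: [0.4087, 0.3717, 0.1967]
tcp_rot: [-179.9, -0.3, 152.2]
force: [-0.2, -0.2, 0.6]
width: 0.0553
grip_force: 0.0
```

drive_tool(motion=[[0,0,0,0,0,0.0,0.055],[0,0,0,0,0,0.0,0.055],[0,0,0,0,0,0,0.055],[0,0,0,0,0,0,0.055]])

```text
time: 24.62
ee_pos: [0.4086, 0.3649, 0.1981]
tcp_rot: [-179.8, -0.2, 151.8]
force: [0.5, 0.4, 0.4]
width: 0.0553
grip_force: 0.0
```

```bash
python3 - <<'E'
from h import *
st()
p,d=save('side','s7');P=cloud('side',d);X,Y,Z=P[...,0],P[...,1],P[...,2]
p=p.astype(int);m=(Z>.006)&(Z<.04)&(Y>.3)&(Y<.5)&(X>.3)&(X<.56)&(p.max(2)<110)&(p[...,2]-p[...,0]<30)
n,l,stt,c=cv2.connectedComponentsWithStats(m.astype(np.uint8));
for i in range(1,n):
    if stt[i,4]>30:
        q=P[l==i];t=q[q[:,2]>.024];print(len(q),c[i],q.mean(0),'top',t.mean(0))
plan(.4115,.364,.006,152)
E
```

```text
t24.6 [0.4086 0.3649 0.1981] [-179.8   -0.2  151.8] j [ 34.  20. -14.  56.   0.  62.] F [0.5 0.4 0.4] w0.0553 g0.0
265 [278.14339623 390.51320755] [0.41093344 0.36953061 0.02309056] top [0.41206284 0.36758544 0.02830807]
turn [-0.2  -0.23 -0.21] shift [-0.0037  0.001   0.1922] rows 4.6
```

Block still there; descend and grasp.

drive_tool(motion=[[0,0,0,-0.003,0.001,0.04,0.055],[0,0,0,-0.003,0.001,0.08,0.055],[0,0,0,-0.003,0.001,0.115,0.055],[0,0,0,-0.003,0.001,0.145,0.055],[0,0,0,-0.003,0.001,0.165,0.055],[0,0,0,-0.003,0.001,0.18,0.055],[0,0,0,-0.003,0.001,0.191,0.055],[0,0,0,-0.003,0.001,0.191,0.055]])

```text
time: 25.33
ee_pos: [0.4096, 0.3641, 0.0052]
tcp_rot: [-179.6, -0.3, 151.8]
force: [-0.1, 0.2, -0.6]
width: 0.0551
grip_force: 0.0
```

drive_tool(motion=[[0,0,0,0,0,0,0.055],[0,0,0,0,0,0,0.045],[0,0,0,0,0,0,0.04],[0,0,0,0,0,0,0.035],[0,0,0,0,0,0,0.03],[0,0,0,0,0,0,0.02],[0,0,0,0,0,0,0.02],[0,0,0,0,0,0,0.02]], force=40)

```text
time: 26.0
ee_pos: [0.4112, 0.3662, 0.0079]
tcp_rot: [-179.9, -0.2, 151.9]
force: [-0.9, -0.4, 6.1]
width: 0.0273
grip_force: 40.4
```

```bash
python3 - <<'E'
from h import *
st()
E
```

```text
t26.0 [0.4112 0.3662 0.0079] [-179.9   -0.2  151.9] j [ 34.  33. -26.  31.   0.  62.] F [-0.9 -0.4  6.1] w0.0273 g40.4
```

drive_tool(motion=[[0,0,0,0,0,-0.02,0.02],[0,0,0,0,0,-0.05,0.02],[0,0,0,0,0,-0.08,0.02],[0,0,0,0,0,-0.11,0.02],[0,0,0,0,0,-0.14,0.02],[0,0,0,0,0,-0.17,0.02],[0,0,0,0,0,-0.19,0.02],[0,0,0,0,0,-0.19,0.02]])

```text
time: 26.67
ee_pos: [0.4138, 0.3677, 0.2018]
tcp_rot: [179.8, -0.0, 151.9]
force: [1.0, -0.5, -0.2]
width: 0.0271
grip_force: 39.6
```

```bash
python3 - <<'E'
from h import *
st();plan(.366,-.2227,.19,161.2,k=2)
E
```

```text
t26.7 [0.4138 0.3677 0.2018] [179.8  -0.  151.9] j [ 34.  20. -13.  56.   0.  62.] F [ 1.  -0.5 -0.2] w0.0271 g39.6
turn [ 0.11  0.   -4.64] shift [-0.1178 -0.2717  0.0048] rows 7.1
turn [ 0.11  0.   -4.64] shift [-0.0955 -0.2804  0.0054] rows 7.1
```

drive_tool(motion=[[0,0,-0.6,-0.015,-0.035,0,0.02],[0,0,-1.2,-0.03,-0.07,0,0.02],[0,0,-1.8,-0.046,-0.105,0.001,0.02],[0,0,-2.5,-0.061,-0.14,0.002,0.02],[0,0,-3.2,-0.076,-0.175,0.003,0.02],[0,0,-3.8,-0.091,-0.21,0.004,0.02],[0,0,-4.2,-0.106,-0.245,0.005,0.02],[0,0,-4.6,-0.1178,-0.2717,0.005,0.02]])

```text
time: 27.33
ee_pos: [0.386, 0.0687, 0.1914]
tcp_rot: [-179.8, -0.3, 156.5]
force: [1.3, -0.5, -0.6]
width: 0.0273
grip_force: 39.8
```

drive_tool(motion=[[0,0,-0.6,-0.012,-0.035,0,0.02],[0,0,-1.2,-0.024,-0.07,0,0.02],[0,0,-1.8,-0.036,-0.105,0.001,0.02],[0,0,-2.5,-0.048,-0.14,0.002,0.02],[0,0,-3.2,-0.06,-0.175,0.003,0.02],[0,0,-3.8,-0.072,-0.21,0.004,0.02],[0,0,-4.2,-0.084,-0.245,0.005,0.02],[0,0,-4.6,-0.0955,-0.28,0.005,0.02]])

```text
time: 28.0
ee_pos: [0.3625, -0.2254, 0.1869]
tcp_rot: [-179.9, -0.3, 161.1]
force: [1.0, -0.3, -0.7]
width: 0.0268
grip_force: 39.8
```

drive_tool(motion=[[0,0,0,0,0,0,0.02],[0,0,0,0,0,0,0.02],[0,0,0,0,0,0,0.02],[0,0,0,0,0,0,0.02]])

```text
time: 28.33
ee_pos: [0.3631, -0.2226, 0.1872]
tcp_rot: [-179.9, -0.3, 161.2]
force: [0.4, -0.1, -1.2]
width: 0.027
grip_force: 39.9
```

```bash
python3 - <<'E'
from h import *
st();plan(.366,-.2227,.117,161.2)
E
```

```text
t28.3 [ 0.3631 -0.2226  0.1872] [-179.9   -0.3  161.2] j [-41.   8. -32.  50.  -0. -22.] F [ 0.4 -0.1 -1.2] w0.0270 g39.9
turn [-0.1  -0.34 -0.01] shift [-0.0032  0.0009  0.0702] rows 1.7
```

drive_tool(motion=[[0,0,0,-0.003,0.001,0.03,0.02],[0,0,0,-0.003,0.001,0.055,0.02],[0,0,0,-0.003,0.001,0.07,0.02],[0,0,0,-0.003,0.001,0.07,0.02],[0,0,0,-0.003,0.001,0.07,0.02],[0,0,0,-0.003,0.001,0.07,0.02]])

```text
time: 28.83
ee_pos: [0.367, -0.2237, 0.1186]
tcp_rot: [-179.8, -0.2, 161.2]
force: [1.1, -0.9, -0.3]
width: 0.0275
grip_force: 39.9
```

drive_tool(motion=[[0,0,0,0,0,0,0.055],[0,0,0,0,0,0,0.055],[0,0,0,0,0,0,0.055],[0,0,0,0,0,0,0.055],[0,0,0,0,0,0,0.055],[0,0,0,0,0,-0.04,0.055],[0,0,0,0,0,-0.08,0.055],[0,0,0,0,0,-0.14,0.055]])

```text
time: 29.5
ee_pos: [0.366, -0.2233, 0.2403]
tcp_rot: [-179.9, -0.4, 161.1]
force: [1.0, -1.6, -0.4]
width: 0.0547
grip_force: 0.0
```

drive_tool(motion=[[0,0,0,0.09,-0.1,-0.05,0.06],[0,0,0,0.09,-0.1,-0.05,0.06],[0,0,0,0.09,-0.1,-0.05,0.06],[0,0,0,0.09,-0.1,-0.05,0.06],[0,0,0,0.09,-0.1,-0.05,0.06],[0,0,0,0.09,-0.1,-0.05,0.06]])

```text
time: 30.0
ee_pos: [0.2493, -0.2901, 0.2905]
tcp_rot: [-179.8, -0.2, 160.9]
force: [0.2, 0.4, -0.6]
width: 0.0599
grip_force: 0.0
```

```bash
python3 - <<'E'
from h import *
st()
p,d=save('top','t8');q,e=save('side','s8')
a=cv2.resize(p[215:335,370:500],None,fx=3,fy=3,interpolation=2);b=cv2.resize(q[130:250,330:460],None,fx=3,fy=3,interpolation=2)
cv2.imwrite('pics/t8.png',np.hstack([a,b])[:,:,::-1])
E
```

```text
t30.0 [ 0.2493 -0.2901  0.2905] [-179.8   -0.2  160.9] j [-60.  -2. -27.  65.  -0. -41.] F [ 0.2  0.4 -0.6] w0.0599 g0.0
```

View pics/t8.png

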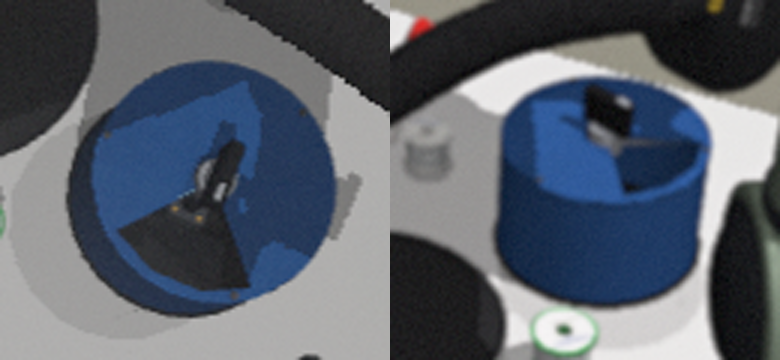

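```bash
python3 - <<'E'
from h import *
s=plan(.418,-.240,.25,161.2,k=1)
E
```

```text
turn [-0.11 -0.27 -0.08] shift [-0.1434  0.1008  0.0388] rows 4.3
```

drive_tool(motion=[[0,0,0,-0.143,0.101,0.039,0.06],[0,0,0,-0.143,0.101,0.039,0.06],[0,0,0,-0.143,0.101,0.039,0.06],[0,0,0,-0.143,0.101,0.039,0.06],[0,0,0,-0.143,0.101,0.039,0.06],[0,0,0,-0.143,0.101,0.039,0.06],[0,0,0,-0.143,0.101,0.039,0.06],[0,0,0,-0.143,0.101,0.039,0.06]])

```text
time: 30.77
ee_pos: [0.4168, -0.2397, 0.2499]
tcp_rot: [-179.9, -0.3, 161.1]
force: [0.4, -0.4, 0.7]
width: 0.0601
grip_force: 0.0
```

drive_tool(motion=[[0,0,0,0,0,0,0.06],[0,0,0,0,0,0,0.06],[0,0,0,0,0,0,0.06]])

```text
time: 31.02
ee_pos: [0.4168, -0.2407, 0.2506]
tcp_rot: [-179.8, -0.2, 161.0]
force: [0.2, -1.3, 0.2]
width: 0.0599
grip_force: 0.0
```

```bash
python3 - <<'E'
from h import *
st();s=plan(.418,-.240,.1195,161.2,k=1)
E
```

```text
t31.0 [ 0.4168 -0.2407  0.2506] [-179.8   -0.2  161. ] j [-39.  11. -19.  61.  -0. -20.] F [ 0.2 -1.3  0.2] w0.0599 g0.0
turn [-0.17 -0.22 -0.18] shift [-0.0014  0.0015  0.1311] rows 3.1
```

drive_tool(motion=[[0,0,0,-0.001,0.001,0.04,0.06],[0,0,0,-0.001,0.001,0.08,0.06],[0,0,0,-0.001,0.001,0.1,0.06],[0,0,0,-0.001,0.001,0.11,0.06],[0,0,0,-0.001,0.001,0.12,0.06],[0,0,0,-0.001,0.001,0.13,0.06],[0,0,0,-0.001,0.001,0.13,0.06],[0,0,0,-0.001,0.001,0.13,0.06]])

```text
time: 31.68
ee_pos: [0.4175, -0.2399, 0.1202]
tcp_rot: [-179.9, -0.3, 161.1]
force: [0.4, -0.6, 0.9]
width: 0.0602
grip_force: 0.0
```

drive_tool(motion=[[0,0,0,0,0,0,0.0],[0,0,0,0,0,0,0.0],[0,0,0,0,0,0,0.0],[0,0,0,0,0,0,0.0],[0,0,0,0,0,0,0.0],[0,0,0,0,0,0,0.0],[0,0,0,0,0,0,0.0],[0,0,0,0,0,0,0.0]], force=50)

```text
time: 32.35
ee_pos: [0.4189, -0.2404, 0.1215]
tcp_rot: [-179.8, -0.1, 161.1]
force: [-1.7, -0.7, 5.9]
width: 0.0109
grip_force: 51.8
```

drive_tool(motion=[[0,0,6,0,0,0,0.0],[0,0,12,0,0,0,0.0],[0,0,18,0,0,0,0.0],[0,0,24,0,0,0,0.0],[0,0,30,0,0,0,0.0],[0,0,36,0,0,0,0.0],[0,0,42,0,0,0,0.0],[0,0,42,0,0,0,0.0]])

```text
time: 33.02
ee_pos: [0.4184, -0.241, 0.1214]
tcp_rot: [-179.7, 0.1, 118.9]
force: [-3.5, -2.9, 6.1]
width: 0.0115
grip_force: 51.6
```

```bash
python3 - <<'E'
from h import *
st()
E
```

```text
t33.0 [ 0.4184 -0.241   0.1214] [-1.797e+02  1.000e-01  1.189e+02] j [-39.  18. -30.  42.  -0.  23.] F [-3.5 -2.9  6.1] w0.0115 g51.6
```

drive_tool(motion=[[0,0,6,0,0,0,0.0],[0,0,12,0,0,0,0.0],[0,0,18,0,0,0,0.0],[0,0,24,0,0,0,0.0],[0,0,30,0,0,0,0.0],[0,0,36,0,0,0,0.0],[0,0,42,0,0,0,0.0],[0,0,42,0,0,0,0.0]])

```text
time: 33.68
ee_pos: [0.4176, -0.2411, 0.1214]
tcp_rot: [-179.7, 0.3, 76.8]
force: [-4.9, -3.5, 7.7]
width: 0.0112
grip_force: 52.3
```

drive_tool(motion=[[0,0,6,0,0,0,0.0],[0,0,12,0,0,0,0.0],[0,0,18,0,0,0,0.0],[0,0,24,0,0,0,0.0],[0,0,30,0,0,0,0.0],[0,0,36,0,0,0,0.0],[0,0,42,0,0,0,0.0],[0,0,42,0,0,0,0.0]])

```text
time: 34.35
ee_pos: [0.417, -0.2407, 0.1214]
tcp_rot: [-179.9, 0.5, 34.9]
force: [-8.3, -1.2, 9.4]
width: 0.0112
grip_force: 53.5
```

drive_tool(motion=[[0,0,0,0,0,0,0.06],[0,0,0,0,0,0,0.06],[0,0,0,0,0,0,0.06],[0,0,0,0,0,0,0.06],[0,0,0,0,0,-0.04,0.06],[0,0,0,0,0,-0.08,0.06],[0,0,0,0,0,-0.12,0.06],[0,0,0,0,0,-0.16,0.06]])

```text
time: 35.02
ee_pos: [0.4186, -0.2391, 0.2818]
tcp_rot: [-179.8, 0.3, 35.1]
force: [0.8, -0.7, -0.0]
width: 0.0604
grip_force: 0.0
```

```bash
python3 - <<'E'
from h import *
st();plan(.27,-.30,.29,35,k=1)
E
```

```text
t35.0 [ 0.4186 -0.2391  0.2818] [-179.8    0.3   35.1] j [-38.  10. -15.  65.  -0. 106.] F [ 0.8 -0.7 -0. ] w0.0604 g0.0
turn [-0.16  0.29  0.13] shift [-0.1566 -0.0357 -0.0073] rows 3.9
```

drive_tool(motion=[[0,0,0,-0.156,-0.036,-0.01,0.06],[0,0,0,-0.156,-0.036,-0.01,0.06],[0,0,0,-0.156,-0.036,-0.01,0.06],[0,0,0,-0.156,-0.036,-0.01,0.06],[0,0,0,-0.156,-0.036,-0.01,0.06],[0,0,0,-0.156,-0.036,-0.01,0.06],[0,0,0,-0.156,-0.036,-0.01,0.06],[0,0,0,-0.156,-0.036,-0.01,0.06]])

```text
time: 35.68
ee_pos: [0.2714, -0.2995, 0.2908]
tcp_rot: [-179.9, 0.3, 35.2]
force: [-0.3, 0.2, 0.1]
width: 0.0597
grip_force: 0.0
```

```bash
python3 - <<'E'
from h import *
st()
p,d=save('top','t9')
cv2.imwrite('pics/t9.png',p[:,:,::-1])
E
```

```text
t35.7 [ 0.2714 -0.2995  0.2908] [-179.9    0.3   35.2] j [-58.   1. -24.  65.  -0.  87.] F [-0.3  0.2  0.1] w0.0597 g0.0
```

View pics/t9.png

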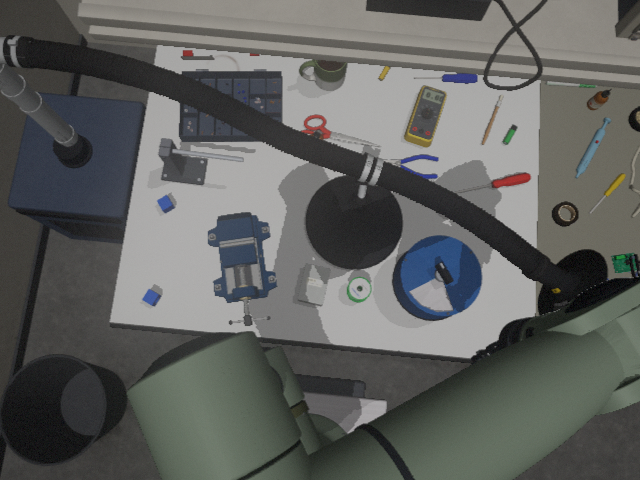

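The top view shows the window at (435,295) filled with bright disc, so it is shut. The shaft is empty, the spare is gone from the bench, and the reel and enclosure have not moved.

```bash
python3 -c "
from station import robot
print(robot.sign_off())"
```

```text
the job is handed in; nothing more can be done
None
```

I handed the job in at about 36 s. Both bearing blocks from the shaft and the spare were dropped through the window into the washer, and the shutter was turned until the window was fully shut. The last picture showed the shaft empty, the spare gone from the bench, and the reel and grey enclosure unmoved.

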